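# Wedge the probe holder into the tapered dovetail way

## Robot

A 6-joint arm with a two-finger parallel gripper is mounted at the origin on the work surface. World frame = base frame: x ahead of the robot, y to its left, z up, the work surface at z = 0. Lengths are in m, angles in degrees, forces in N, time in s.
With the tool pointing down it reaches from about 0.4 to 0.825 m from the base axis. Payload 7 kg.
Tool frame: the origin (TCP) lies on the centre line of the jaws, within the pads' length; the fingertips stand 17 mm ahead of it and the grasp point (between the pads) lies 2 mm behind it; z points along the fingers, y is the direction in which the jaws open and shut (so a half turn about z gives the same grasp; the last joint's range is limited). The gripper opens to 88 mm and grips with 3 to 60 N. Pads are 19 mm wide; open, the fingers measure 130 mm over their backs; the gripper's body (78 mm by 193 mm) begins 47 mm behind the grasp point.
Start: joints at [-53.738, 20.546, 0.682, 0, -70.136, -16.507], TCP at [0.228, -0.635, 0.244] pointing down, gripper open.
Joint ranges: [-176.03, 176.03], [-82.01, 121.73], [-58.28, 71.71], [-173.87, 95.51], [-174.79, -0.11], [-173.66, 173.66]. Speed limits (degrees/s): [136.94, 136.94, 172.46, 180, 180, 180].

## Interface

Orientations are given as [roll, pitch, yaw] about the fixed x, y, z axes, in that order (R = Rz(yaw) Ry(pitch) Rx(roll)).
In Python, from plant import telemetry, vision, close_job, recognise, silhouettes, place_of gives the robot as it stands.
- The arm moves only by the shell command python3 -m handwheel 'ROWS'. ROWS is JSON, a list that holds one entry, the list of rows, each a list of 5 numbers: the shift along the tool's x, y, z in m, then the turn about the tool's z in rad, then the closure, from 0 (fully open) to 1 (shut). In form: [[[tx, ty, tz, yaw, gripper], ...]]. A call has 1 to 20 rows; each row shifts and turns the commanded pose from where the row before left it, along the tool's axes as they then stand; what a row does not reach is not made up. A row lasts 1/12 s, in which the tool goes at most 41.7 mm and 7.16 degrees, less where a joint would pass 70% of its speed; a pose out of reach is approached as far as the arm can. A call with a gripper value outside its range is refused whole. The fingers move at their own pace and stop on an object; the grip force is fixed at half the most. Time passes only in rows, so rows that do not move let the fingers close. It gives the time, the measured TCP pose, the force and the opening at its end, in the units of the state.
- telemetry.get_obs(): the state, without advancing time (a new reading comes with each control period).
- vision.snapshot(name): name is "scene" or "side" or "wrist"; returns a dict with "color" (400x640x3 uint8, red, green, blue), "mtx" (3x3 intrinsics, pixels), "dist" ([k1, k2, p1, p2, k3] as OpenCV has them; the pictures are not rectified), "cam_to_world" (4x4, takes a point from camera to world coordinates); the wrist camera has in their place "tool_from_camera" (4x4, takes a point from camera to tool coordinates, whose origin is the TCP and whose axes are the flange's). Camera axes: x right, y down, z forward; pixel columns grow to the right and rows downward; lengths in m; the calibration is good to about 2 mm. A picture is of the moment at which its call begins: read the wrist's pose just before it. There is no depth.
- close_job(): hands the job in, once; it reports no verdict.
Trained networks look in a picture, given as the dict that the camera call returned (one of the last four; its "shot" number tells which), for a name from the list of things; names that differ only in an ending like _2 or _b are one class to them, and where a whole thing is asked for, a point or a joint stands for the part that bears it (a point fixed in the world has none). Each returns a list of dicts, best first, with "conf" (0 to 1); they miss things now and then, are a little off and sometimes report something else, mostly with a low value. They report only what shows in the picture. A call takes as long as a camera call. They do not tell look-alikes from the thing itself.
- recognise(name, picture): "xy" ([column, row] in pixels, amid what is visible of it).
- silhouettes(name, picture): "region" (400x640 bool, what is visible of it) and "xy" ([column, row] in pixels, amid what is visible of it).
- place_of(name, picture): "xy" ([column, row] in pixels: a listed point, or the origin of a listed thing).
The state is a dict: "clock": time; "joint_pos": joint angles; "qvel": joint speeds; "tau": joint torques, N m; "tool_pos": TCP position; "orientation": TCP orientation; "force": force on the tool from outside, world axes, zero at the start; "moment": the same for the moment, N m; "opening": finger opening in m.
Only numpy, scipy, OpenCV 4.12 (cv2) and the standard library are available. Lean on these libraries where they do the work, as an engineer would, in place of code of your own. Each camera call takes 0.05 s, during which the arm holds its last target.

## Task

Pick up the probe holder and mount it on the test fixture: set its dovetail foot at the wide end of the tapered way, narrow end leading, and slide it along until it is firmly wedged between the two jaws. Push it firmly home by feel, with about 20 N, without ramming it, then let go so that it stays wedged by itself; leave the other things on the bench where they are.

Things in the scene. Friction and masses are not known exactly. Their poses are not given: they have to be found in the camera images.
- holder_grip (a point): Probe holder: black grip block 36 mm long (x), 24 mm wide (y), on a steel dovetail foot. This point is the middle of the block, 44 mm above the foot's underside; x = nose, z = up. Block: 14 to 65 mm above the underside. A grey push ledge behind it, 22 mm wide, 14 to 35 mm above the underside, ends 35 mm behind this point. Yellow plate and brass pins (to 27 mm ahead) mark the nose
- holder: The same loose, upright holder (0.35 kg nominal); origin under the foot's centre, x = nose. Foot 70 mm long, 14 mm high, tapered 6 degrees each side in plan, flanks leaning inwards 15 degrees: at the underside about 51 mm wide at the rear, 36 mm at the nose, the narrow end, which goes into the way first. The ledge's rear face is flush with the foot's rear end
- fixture: Fixed test fixture: dark steel base plate 205 x 124 mm, 12 mm thick, with two jaws 120 mm long (tops 30 mm above the bench), aluminium at +y, brass at -y, that form the tapered way. Origin at bench height below the centre of the way's wide mouth; x = along the way, into its narrow end. Jaws run from x = 0 to 120 mm; an open apron of base plate lies before them from x = -80 to 0 mm
- way_mouth (a point): Centre of the way's wide mouth on its floor (12 mm above the bench), x along the way. 7 mm above the floor the way is 51 mm wide here and 26 mm at the far end; faces taper and lean like the foot. With the holder's centre 37 mm before this point its foot lies free on the apron, nose at the mouth. Let go and pushed from behind it finds its line if the pusher gives way sideways, else it may hang on one jaw
- way_end (a point): Centre of the way's narrow open end, on its floor. The aluminium jaw is set sideways up to 3.5 mm either way, not measured, so the holder first meets both jaws with its centre 38 to 72 mm past the mouth. The brass jaw gives sideways on springs: from there the push rises about 4 N per mm. Pushed with about 20 N along the way it is wedged and stays so when let go; 30 N or more is ramming
- meter: Bystander: grey hand-held meter, 130 x 68 x 34 mm, loose, lying flat; origin under its centre, x along its length
- jar: Bystander: small clear jar with black lid, 52 mm across, 62 mm high, loose; origin under its centre
- driver: Bystander: screwdriver with red handle, about 200 mm long, loose, lying along its x; origin under it
Things that resemble listed ones, but are neither listed nor needed, are in the scene too. Leave any blue look-alike of the holder alone.

How it is judged:
By the outcome, as a careful person would: the job done as asked, in the order asked, and still so for the second after the job is handed in, with the robot touching nothing.
It also fails if it takes over 61 s, if anything falls off the work surface, if the arm or the gripper's body presses on something with over 40 N, if the wrist force passes 120 N, or if a joint passes its speed limit or range.

## Working session

There is one attempt and no reset: what is moved stays moved. The work goes in short steps, Python scripts to look and compute and a shell command to move; the robot and the scene stay as the last step left them, time stands still between calls to the robot, and variables do not carry over. Pictures are saved under pics/ and viewed, and the job is handed in when it is done.

```bash
ls; mkdir -p pics; python3 - <<'E'
from plant import telemetry, vision
import cv2, pickle
print(telemetry.get_obs())
for n in ["scene","side"]:
    p=vision.snapshot(n); cv2.imwrite(f"pics/{n}0.png",p["color"][:,:,::-1]); pickle.dump(p,open(f"{n}0.pkl","wb"))
    print(n,p["mtx"],p["dist"],p["cam_to_world"],p["shot"])
E
```

```text
pics
{'clock': 0.0, 'joint_pos': array([-5.37401838e+01,  2.05914115e+01,  6.31807339e-01, -2.05280422e-02,
       -7.01348335e+01, -1.65055054e+01]), 'qvel': array([ 0.09276148,  0.06327779,  0.10138554,  0.03276724,  0.11289671,
       -0.02889993]), 'tau': array([-5.69922977e-04, -5.82708621e+01,  2.93047339e+01,  6.99706480e+00,
        6.75002040e-03, -1.70778249e-04]), 'tool_pos': array([ 0.22794151, -0.63484458,  0.2426067 ]), 'orientation': array([ 1.79903971e+02, -8.33085896e-03, -1.60252674e+02]), 'force': array([-0.12258711, -0.27373196,  0.64694182]), 'moment': array([ 0.02506727, -0.01030657, -0.02509482]), 'opening': 0.08769771576265738}
scene [[507.91860557   0.         323.22805252]
 [  0.         507.91860557 199.29790581]
 [  0.           0.           1.        ]] [-0.15216302  0.          0.          0.          0.        ] [[-0.44041959  0.57008316 -0.69356743  1.51251086]
 [ 0.89763098  0.29424241 -0.32814636  0.42103622]
 [ 0.01700623 -0.76708969 -0.64131443  0.93631903]
 [ 0.          0.          0.          1.        ]] 1
side [[486.47159365   0.         313.66093945]
 [  0.         486.47159365 203.27166583]
 [  0.           0.           1.        ]] [-0.09580629  0.          0.          0.          0.        ] [[-0.91017427 -0.26249641  0.32043476  0.23341435]
 [-0.41422197  0.57356237 -0.7067152   0.8042735 ]
 [ 0.00172089 -0.7759651  -0.63077349  0.80868849]
 [ 0.          0.          0.          1.        ]] 2
```

View pics/scene0.png

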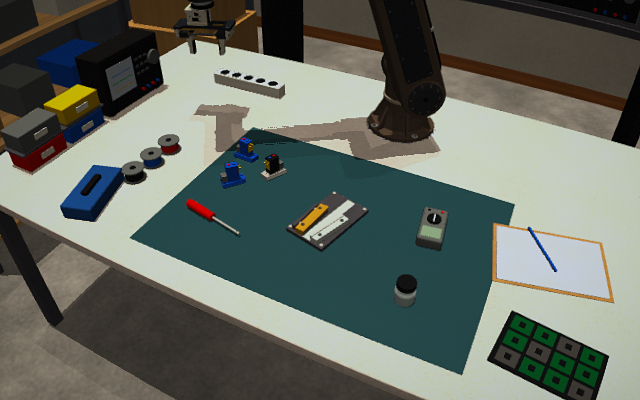

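View pics/side0.png

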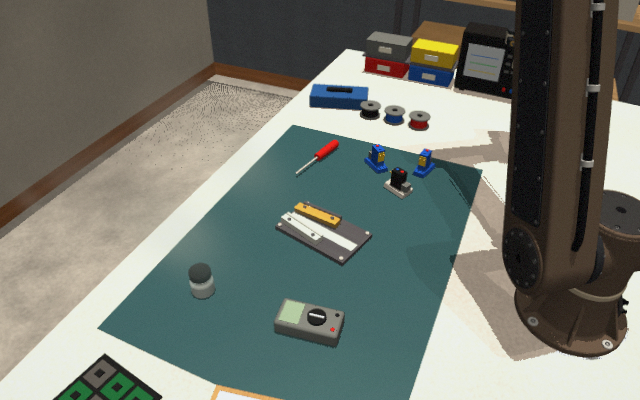

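Three holder-shaped things show. The black block on a steel foot is at scene (273,165) and side (399,182). The two blue ones, at scene (245,150) and (232,175), are look-alikes. Black on steel fits the description, and I'll check it in an enlarged crop.

```bash
cat > h.py <<'E'
import numpy as np, cv2
from plant import telemetry, vision, recognise, silhouettes, place_of
def ray(p,xy,T=None):
    T=p["cam_to_world"] if T is None else T
    u=cv2.undistortPoints(np.array([[xy]],float),p["mtx"],p["dist"])[0,0]
    d=T[:3,:3]@np.array([u[0],u[1],1]); return T[:3,3],d/np.linalg.norm(d)
def onz(p,xy,z,T=None):
    o,d=ray(p,xy,T); return o+d*(z-o[2])/d[2]
def tri(rs):
    A=np.zeros((3,3));b=np.zeros(3)
    for o,d in rs:
        M=np.eye(3)-np.outer(d,d);A+=M;b+=M@o
    x=np.linalg.solve(A,b); return x,[np.linalg.norm((np.eye(3)-np.outer(d,d))@(x-o)) for o,d in rs]
def proj(p,X,T=None):
    T=p["cam_to_world"] if T is None else T
    Ti=np.linalg.inv(T); r,_=cv2.Rodrigues(Ti[:3,:3])
    return cv2.projectPoints(np.atleast_2d(np.array(X,float)),r,Ti[:3,3],p["mtx"],p["dist"])[0][:,0]
from scipy.spatial.transform import Rotation
def Ttool(o):
    T=np.eye(4);T[:3,:3]=Rotation.from_euler('xyz',o["orientation"],degrees=True).as_matrix();T[:3,3]=o["tool_pos"];return T
def wrist():
    o=telemetry.get_obs(); p=vision.snapshot("wrist"); return p,Ttool(o)@p["tool_from_camera"],o
E
python3 - <<'E'
from h import *
Z={"holder_grip":None,"holder":0,"fixture":0,"way_mouth":.012,"way_end":.012,"meter":0,"jar":0,"driver":0}
P=[vision.snapshot(n) for n in ("scene","side")]
for n in Z:
    for p,c in zip(P,("scene","side")):
        for r in place_of(n,p):
            print(n,c,np.round(r["xy"],1),round(r["conf"],2),np.round(onz(p,r["xy"],Z[n] if Z[n] is not None else .044),4))
s=P[0]["color"][120:250,210:380]; t=P[1]["color"][120:270,270:440]
cv2.imwrite("pics/c1.png",np.hstack([cv2.resize(s,(400,306),interpolation=2),cv2.resize(t,(400,306),interpolation=2)])[:,:,::-1])
E
```

```text
holder_grip scene [274.  162.4] 0.78 [ 0.4603 -0.2428  0.044 ]
holder_grip scene [231.9 168.5] 0.64 [ 0.5439 -0.3381  0.044 ]
holder_grip scene [245.9 144.4] 0.58 [ 0.4172 -0.3709  0.044 ]
holder_grip side [425.7 158.8] 0.84 [ 0.4163 -0.3659  0.044 ]
holder_grip side [379.3 152.7] 0.58 [ 0.5459 -0.3401  0.044 ]
holder_grip side [398.6 176.6] 0.57 [ 0.4617 -0.2506  0.044 ]
holder scene [247.3 156.7] 0.95 [ 0.4207 -0.3674  0.    ]
holder scene [229.5 181.7] 0.95 [ 0.555  -0.3443  0.    ]
holder scene [272.6 176.1] 0.92 [ 0.4718 -0.2432 -0.    ]
holder side [399.1 190.2] 0.95 [ 0.4552 -0.2506  0.    ]
holder side [376.  165.1] 0.86 [ 0.5517 -0.3388  0.    ]
holder side [421.1 169.5] 0.57 [ 0.4252 -0.3727  0.    ]
fixture scene [334.9 220.2] 0.84 [ 0.5654  0.0098 -0.    ]
fixture side [329.5 240. ] 0.87 [0.5513 0.0102 0.    ]
way_mouth scene [338.1 212.9] 0.68 [0.5465 0.0102 0.012 ]
way_mouth side [329.4 236.1] 0.69 [0.5521 0.0096 0.012 ]
way_end scene [304.5 236.6] 0.64 [ 0.6715 -0.0285  0.012 ]
way_end side [289.7 211. ] 0.97 [ 0.6807 -0.0345  0.012 ]
meter scene [431.9 231. ] 0.65 [0.485  0.2625 0.    ]
meter side [310.4 328.1] 0.78 [0.4852 0.2635 0.    ]
jar scene [403.7 299.8] 0.79 [0.7438 0.2724 0.    ]
jar side [204.6 290.7] 0.59 [ 0.7349  0.2707 -0.    ]
driver scene [215.5 217.5] 0.87 [ 0.7067 -0.2879  0.    ]
driver side [314.3 161.1] 0.59 [ 0.7243 -0.2822  0.    ]
```

View pics/c1.png

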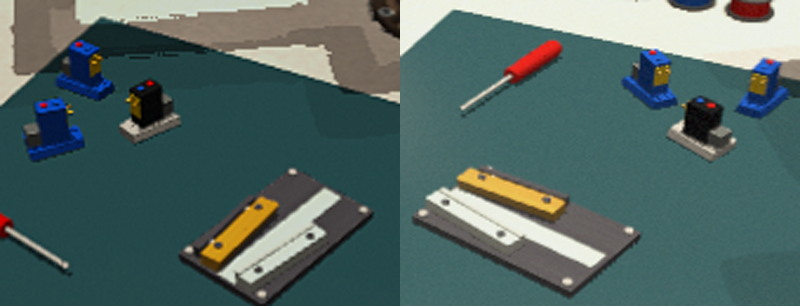

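The crop confirms it: the black block with yellow nose, steel foot and grey ledge is the holder. The other two are blue. Next I look at it from above.

```bash
python3 -c "
from h import *
p,T,o=wrist(); print(p['tool_from_camera'].round(3), p['mtx'],p['dist'],T.round(3))"; python3 -m handwheel '[[[-0.025,0.0205,0,0,0],[-0.025,0.0205,0,0,0],[-0.025,0.0205,0,0,0],[-0.025,0.0205,0,0,0],[-0.025,0.0205,0,0,0],[-0.025,0.0205,0,0,0],[-0.025,0.0205,0,0,0],[-0.025,0.0205,0,0,0],[-0.025,0.0205,0,0,0],[-0.025,0.0205,0,0,0],[-0.025,0.0205,0,0,0],[-0.025,0.0205,0,0,0],[0,0,0,0,0],[0,0,0,0,0]]]'
```

```text
[[-0.001 -0.958 -0.286  0.079]
 [ 1.    -0.001  0.    -0.   ]
 [-0.    -0.286  0.958 -0.141]
 [ 0.     0.     0.     1.   ]] [[334.48788492   0.         320.08086292]
 [  0.         334.48788492 194.21721509]
 [  0.           0.           1.        ]] [-0.03335065  0.          0.          0.          0.        ] [[-0.337  0.902  0.27   0.154]
 [ 0.941  0.323  0.097 -0.662]
 [ 0.     0.286 -0.958  0.385]
 [ 0.     0.     0.     1.   ]]
clock: 2.22
tool_pos: [0.4282, -0.301, 0.2439]
orientation: [-180.0, 0.0, -160.1]
force: [-0.1, -0.6, -1.6]
opening: 0.0874
```

```bash
python3 - <<'E'
from h import *
p,T,o=wrist(); print(o["tool_pos"],o["orientation"])
cv2.imwrite("pics/w1.png",p["color"][:,:,::-1])
for n,z in (("holder_grip",.044),("holder",0.)):
    for r in place_of(n,p): print(n,np.round(r["xy"],1),round(r["conf"],2),onz(p,r["xy"],z,T).round(4))
E
```

```text
[ 0.42820693 -0.30104185  0.24386077] [-1.79981582e+02  2.92091678e-02 -1.60064185e+02]
holder_grip [253.7 256. ] 0.75 [ 0.5441 -0.3388  0.044 ]
holder_grip [355.7 216.5] 0.67 [ 0.4607 -0.2481  0.044 ]
holder_grip [258.1 142.2] 0.59 [ 0.4196 -0.3713  0.044 ]
holder [264.5 139. ] 0.68 [ 0.4221 -0.371   0.    ]
holder [260.6 240.1] 0.62 [ 0.5445 -0.3383  0.    ]
```

View pics/w1.png

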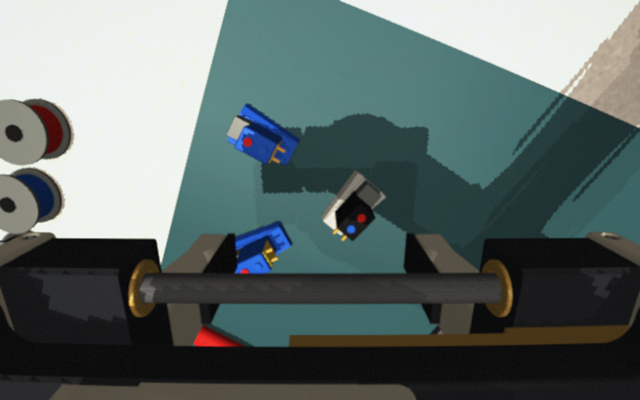

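```bash
python3 -m handwheel '[[[0,0,0,0.1,0],[0,0,0,0.1,0],[0,0,0,0.1,0],[0,0,0,0.1,0],[0,0,0,0.1,0],[0,0,0,0.1,0],[0,0,0,0.1,0],[0.012,0.02,0,0,0],[0.012,0.02,0,0,0],[0.012,0.02,0,0,0],[0,0,0,0,0],[0,0,0,0,0]]]'
python3 - <<'E'
from h import *
p,T,o=wrist(); print(o["tool_pos"],o["orientation"])
cv2.imwrite("pics/w2.png",p["color"][:,:,::-1])
for n,z in (("holder_grip",.044),("holder",0.),("way_mouth",.012),("way_end",.012)):
    for r in place_of(n,p): print(n,np.round(r["xy"],1),round(r["conf"],2),onz(p,r["xy"],z,T).round(4))
E
```

```text
clock: 3.37
tool_pos: [0.414, -0.2338, 0.2439]
orientation: [180.0, 0.0, 159.7]
force: [0.6, -0.7, -0.2]
opening: 0.0875
[ 0.41400736 -0.23381123  0.24394272] [1.79995208e+02 4.60092045e-02 1.59652274e+02]
holder_grip [203.5 220.3] 0.89 [ 0.4194 -0.3727  0.044 ]
holder_grip [279.1 305. ] 0.59 [ 0.5476 -0.3361  0.044 ]
holder [216.4 205.9] 0.86 [ 0.4182 -0.3709  0.    ]
holder [283.7 285.1] 0.84 [ 0.5483 -0.3354  0.    ]
holder [324.6 205.1] 0.68 [ 0.4631 -0.247   0.    ]
way_mouth [546.7 205.9] 0.59 [0.5529 0.0028 0.012 ]
way_end [544.4 203.9] 0.75 [5.494e-01 5.000e-04 1.200e-02]
```

View pics/w2.png

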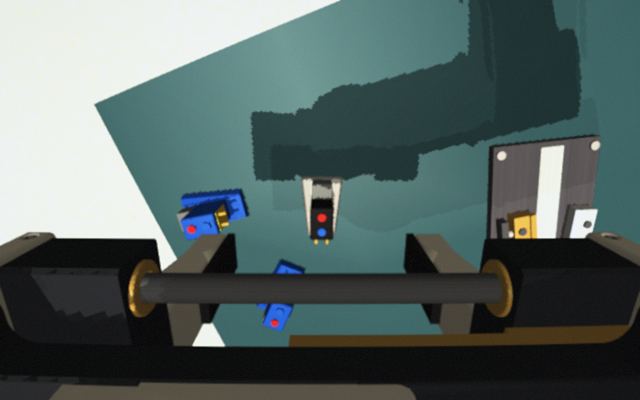

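```bash
python3 - <<'E'
import cv2
i=cv2.imread("pics/w2.png")
a=cv2.resize(i[165:250,280:365],(600,600),interpolation=cv2.INTER_CUBIC); cv2.imwrite("pics/w2a.png",a)
a=cv2.resize(i[125:245,480:610],(650,600),interpolation=cv2.INTER_CUBIC); cv2.imwrite("pics/w2b.png",a)
E
```

```text
(no output)
```

View pics/w2a.png

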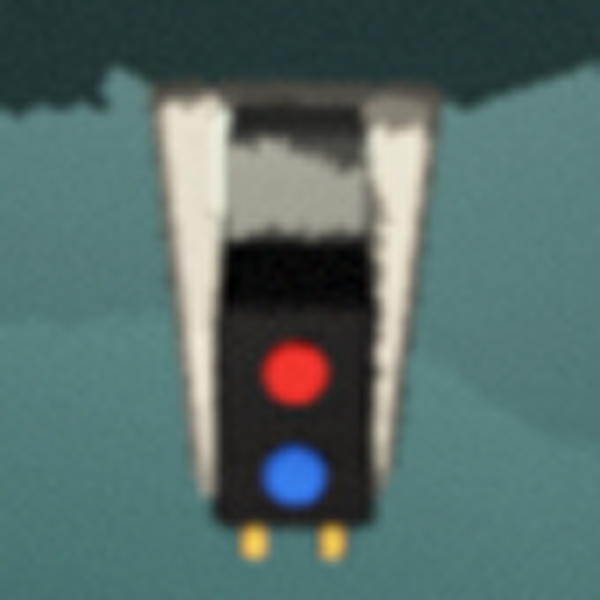

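View pics/w2b.png

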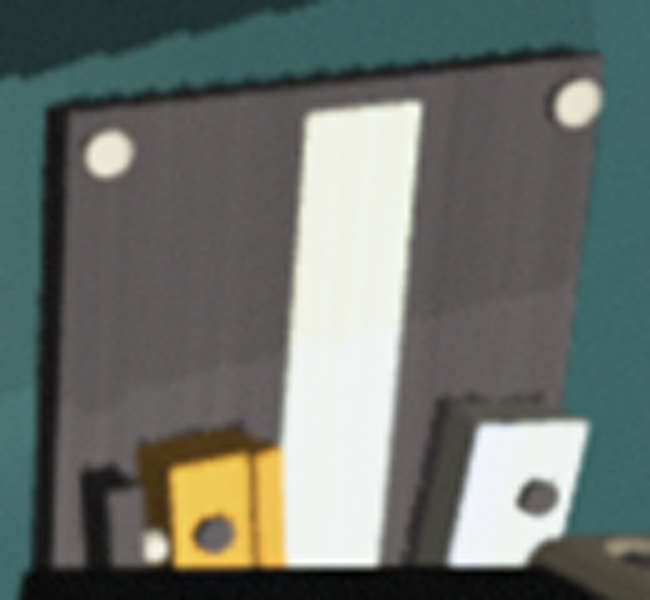

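```bash
cat >> h.py <<'E'
E
python3 - <<'E'
from h import *
import pickle
p=vision.snapshot("wrist");o=telemetry.get_obs();T=Ttool(o)@p["tool_from_camera"]
f=lambda x,y,s=85/600,ox=280,oy=165:(ox+x*s-.43,oy+y*s-.43)
W=lambda x,y,z:onz(p,f(x,y),z,T)
L,R=W(156,88,0),W(441,88,0); print("rear",L,R,np.linalg.norm(L-R),(L+R)/2)
r,b=W(296,373,.067),W(295,476,.067); print("buttons",r,b,np.linalg.norm(r-b),np.degrees(np.arctan2(*(b-r)[1::-1])), (r+b)/2)
d=R-L; print("rear-normal yaw",np.degrees(np.arctan2(-d[0],d[1]))if 0 else np.degrees(np.arctan2(d[1],d[0]))-90)
a,c=W(255,541,.044),W(332,541,.044);print("pins",(a+c)/2)
# fixture
g=lambda x,y,z:onz(p,f(x,y,.2,480,125),z,T)
A,B=g(52,104,.012),g(600,55,.012);d=B-A;print("fix rear",A,B,np.linalg.norm(d),(A+B)/2,"yaw",np.degrees(np.arctan2(d[1],d[0]))-90)
s1=(g(306,112,.012)+g(422,102,.012))/2; s2=(g(286,450,.012)+g(391,450,.012))/2
d=s2-s1;print("strip",s1,s2,np.degrees(np.arctan2(d[1],d[0])))
E
```

```text
rear [ 0.42069376 -0.26071509  0.        ] [ 0.43736736 -0.2160149   0.        ] 0.04770865536644863 [ 0.42903056 -0.238365    0.        ]
buttons [ 0.45286753 -0.24792977  0.067     ] [ 0.46776925 -0.25362453  0.067     ] 0.015952790591875165 -20.91460775032806 [ 0.46031839 -0.25077715  0.067     ]
rear-normal yaw -20.45600200584333
pins [ 0.48724375 -0.26104064  0.044     ]
fix rear [ 0.45784084 -0.04762684  0.012     ] [0.49042632 0.0739898  0.012     ] 0.1259063966223623 [0.47413358 0.01318148 0.012     ] yaw -14.999296406698093
strip [0.48331495 0.01997918 0.012     ] [0.5642355  0.00063928 0.012     ] -13.44147243113384
```

```bash
python3 -m handwheel '[[[-0.025,0,0,0,0],[-0.0255,0.0006,0,0.002,0],[0,0,0.03,0,0],[0,0,0.03,0,0],[0,0,0.03,0,0],[0,0,0.03,0,0],[0,0,0.02,0,0],[0,0,0.02,0,0],[0,0,0.02,0,0],[0,0,0.01,0,0],[0,0,0.01,0,0],[0,0,0,0,0],[0,0,0,0,0]]]'
python3 - <<'E'
from h import *
p=vision.snapshot("wrist");cv2.imwrite("pics/w3.png",p["color"][:,:,::-1])
E
```

```text
clock: 4.75
tool_pos: [0.4621, -0.2508, 0.0436]
orientation: [-180.0, -0.0, 159.5]
force: [0.7, -0.6, 1.5]
opening: 0.0881
```

View pics/w3.png

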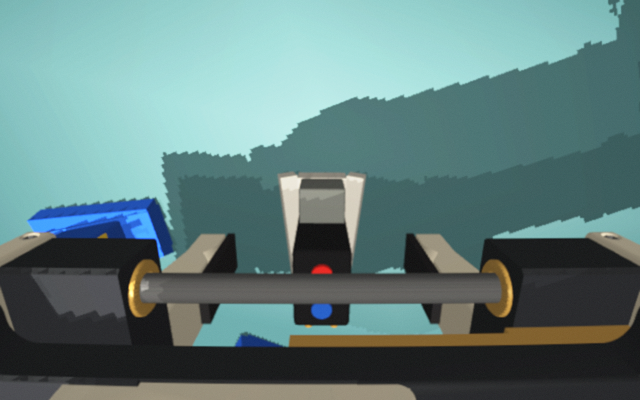

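The block sits centred between the fingers (column 322, rows 225–325). Closing now.

```bash
python3 -m handwheel '[[[0,0,0,0,1],[0,0,0,0,1],[0,0,0,0,1],[0,0,0,0,1],[0,0,0,0,1],[0,0,0,0,1],[0,0,0,0,1],[0,0,0,0,1]]]'; python3 -m handwheel '[[[0,0,-0.01,0,1],[0,0,-0.02,0,1],[0,0,-0.02,0,1],[0,0,-0.02,0,1],[0,0,-0.02,0,1],[0,0,0,0,1]]]'

```

```text
clock: 5.47
tool_pos: [0.462, -0.2505, 0.0436]
orientation: [-180.0, -0.0, 159.5]
force: [0.1, -0.5, -0.1]
opening: 0.0397
clock: 5.97
tool_pos: [0.4642, -0.2513, 0.1383]
orientation: [180.0, 0.4, 159.6]
force: [1.0, 0.6, -0.1]
opening: 0.0021
```

The fingers had not finished closing when I lifted, so the grasp missed. I'll open and look again.

```bash
python3 -m handwheel '[[[0.02,0,-0.03,0,0],[0.02,0,-0.03,0,0],[0.01,0,-0.03,0,0],[0,0,-0.01,0,0],[0,0,0,0,0],[0,0,0,0,0],[0,0,0,0,0],[0,0,0,0,0],[0,0,0,0,0],[0,0,0,0,0]]]'
python3 - <<'E'
from h import *
p,T,o=wrist(); print(o["tool_pos"],o["orientation"],o["opening"])
cv2.imwrite("pics/w4.png",p["color"][:,:,::-1])
cv2.imwrite("pics/w4a.png",cv2.resize(p["color"][165:250,280:365],(600,600),interpolation=cv2.INTER_CUBIC)[:,:,::-1])
E
```

```text
clock: 6.8
tool_pos: [0.4149, -0.2331, 0.2326]
orientation: [-180.0, -0.1, 159.5]
force: [-0.3, -0.2, 0.2]
opening: 0.0635
[ 0.41493504 -0.23306048  0.2325961 ] [-1.79974200e+02 -1.13083606e-01  1.59529171e+02] 0.06349736906750698
```

View pics/w4.png

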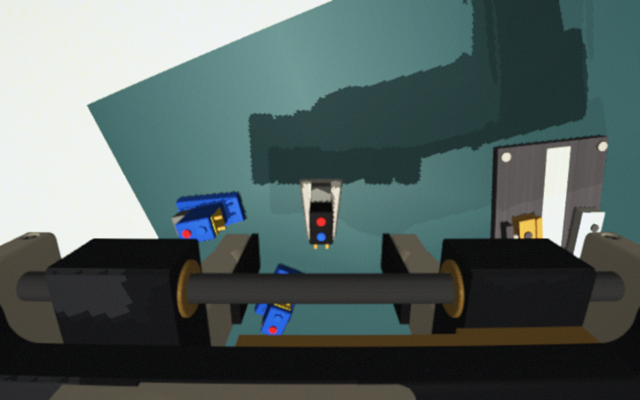

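View pics/w4a.png

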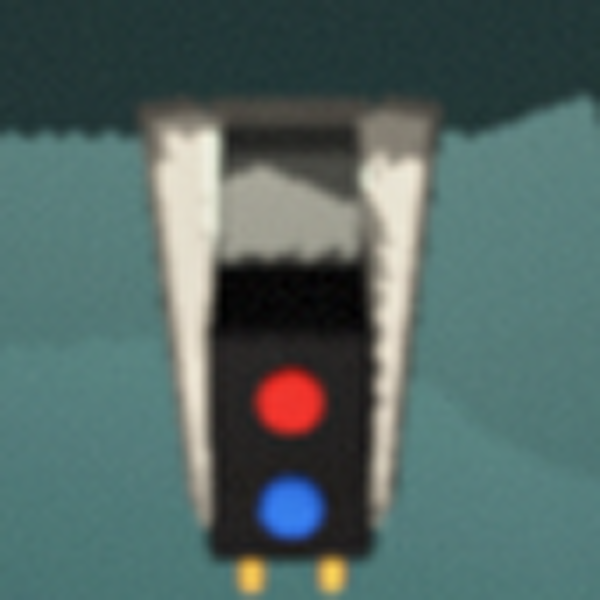

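The holder is upright and hasn't moved (column 321, rows 180–248). I'll go down again and wait for the full closure.

```bash
python3 -m handwheel '[[[-0.025,0,0,0,0.4],[-0.025,0,0,0,0.4],[0,0,0.03,0,0.4],[0,0,0.03,0,0.4],[0,0,0.03,0,0.4],[0,0,0.03,0,0.4],[0,0,0.02,0,0.4],[0,0,0.02,0,0.4],[0,0,0.02,0,0.4],[0,0,0.009,0,0.4],[0,0,0,0,0.4],[0,0,0,0,1],[0,0,0,0,1],[0,0,0,0,1],[0,0,0,0,1],[0,0,0,0,1],[0,0,0,0,1],[0,0,0,0,1],[0,0,0,0,1]]]'
```

```text
clock: 8.43
tool_pos: [0.4625, -0.2506, 0.0454]
orientation: [180.0, 0.1, 159.6]
force: [-0.9, 1.6, 6.7]
opening: 0.0244
```

```bash
python3 -m handwheel '[[[0,0,-0.01,0,1],[0,0,-0.02,0,1],[0,0,-0.025,0,1],[0,0,-0.025,0,1],[0,0,-0.03,0,1],[0,0,-0.03,0,1],[0,0,-0.03,0,1],[0,0,-0.03,0,1],[-0.0073,0.0278,0,0,1],[-0.0073,0.0278,0,0,1],[-0.0073,0.0278,0,0,1],[-0.0073,0.0278,0,0,1],[-0.0073,0.0278,0,0,1],[-0.0073,0.0278,0,0,1],[-0.0073,0.0278,0,0,1],[-0.0073,0.0278,0,0,1],[-0.0073,0.0278,0,0,1],[-0.0073,0.0278,0,-0.05,1],[0,0,0,-0.044,1],[0,0,0,0,1]]]'
python3 - <<'E'
from h import *
for i in range(1):
    p,T,o=wrist(); print(o["tool_pos"],o["orientation"],o["opening"])
    cv2.imwrite("pics/w5.png",p["color"][:,:,::-1])
    for n,z in (("fixture",0),("way_mouth",.012),("way_end",.012)):
        for r in place_of(n,p): print(n,np.round(r["xy"],1),round(r["conf"],2),onz(p,r["xy"],z,T).round(4))
E
```

```text
clock: 10.1
tool_pos: [0.6274, -0.0143, 0.2437]
orientation: [-180.0, -0.1, 165.1]
force: [-1.0, -0.4, -4.3]
opening: 0.0242
[ 0.62738375 -0.0142845   0.24371272] [-1.79962389e+02 -1.25914292e-01  1.65129961e+02] 0.024232026811218613
fixture [319.4  96.3] 0.66 [0.5524 0.0041 0.    ]
way_mouth [318.6 100.5] 0.67 [0.5564 0.0021 0.012 ]
```

View pics/w5.png

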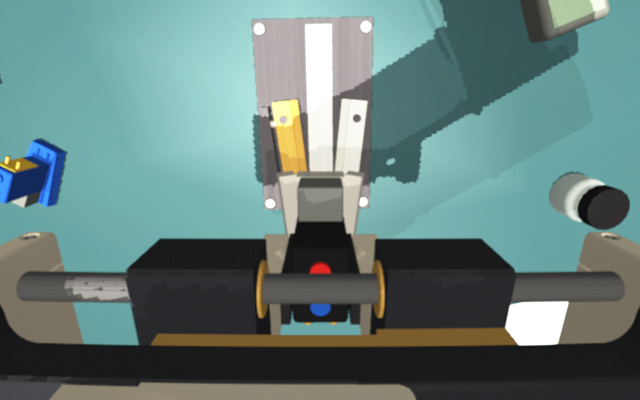

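```bash
python3 - <<'E'
import cv2
i=cv2.imread("pics/w5.png")
cv2.imwrite("pics/w5a.png",cv2.resize(i[5:125,235:395],(800,600),interpolation=cv2.INTER_CUBIC))
cv2.imwrite("pics/w5b.png",cv2.resize(i[95:215,235:395],(800,600),interpolation=cv2.INTER_CUBIC))
E
```

```text
(no output)
```

View pics/w5a.png

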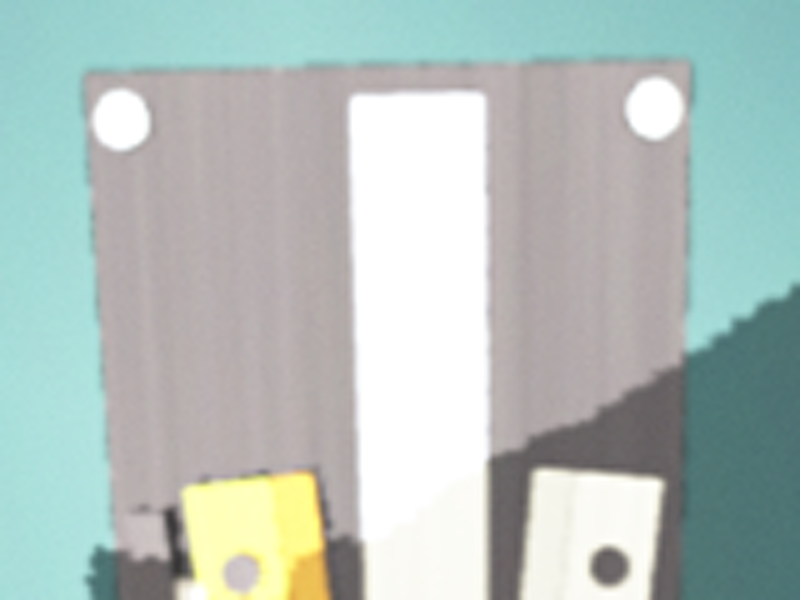

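View pics/w5b.png

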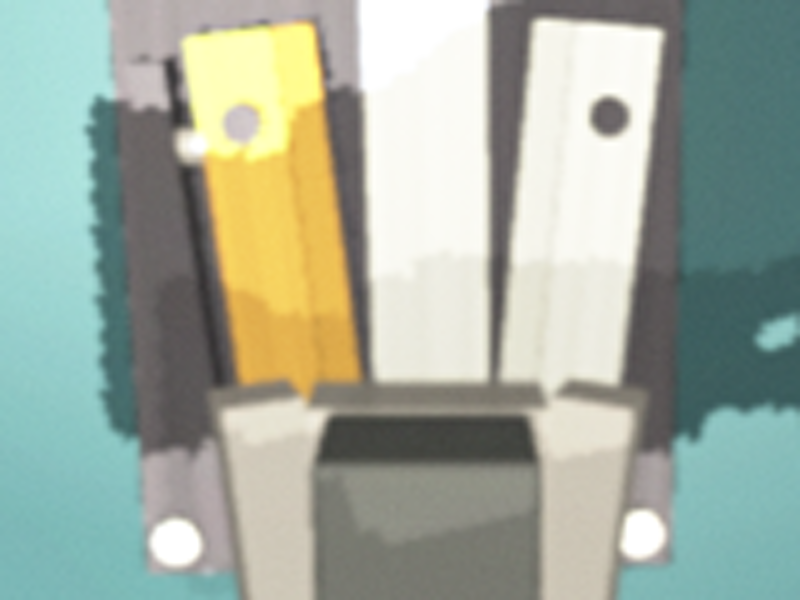

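```bash
python3 - <<'E'
from h import *
from scipy.optimize import least_squares
p=vision.snapshot("wrist");o=telemetry.get_obs();T=Ttool(o)@p["tool_from_camera"]
a=lambda x,y:(235+x/5-.4,5+y/5-.4); b=lambda x,y:(235+x/5-.4,95+y/5-.4)
px=np.array([a(85,73),a(691,62),b(147,573),b(673,565)])
q=np.array([[-.08,-.062],[-.08,.062],[.125,-.062],[.125,.062]])
def world(v,q,z):
    c,s=np.cos(v[2]),np.sin(v[2]); return np.array([[v[0]+c*x-s*y,v[1]+s*x+c*y,z] for x,y in q])
f=lambda v:(proj(p,world(v,q,.012),T)-px).ravel()
r=least_squares(f,[.55,.008,-.26]); v=r.x
print(v[:2],np.degrees(v[2]),r.fun.round(2))
c,s=np.cos(v[2]),np.sin(v[2])
def loc(u,z):
    w=onz(p,u,z,T);d=w[:2]-v[:2];return np.array([c*d[0]+s*d[1],-s*d[0]+c*d[1]]).round(4)
print("brass in mouth",loc(a(316,470),.03),"far-ish",loc(b(360,385),.03))
print("alu in mouth",loc(a(533,468),.03),"far-ish",loc(b(500,385),.03))
print("strip",loc(a(349,96),.012),loc(a(485,94),.012),loc(b(372,380),.012),loc(b(490,380),.012))
print("tool loc", c*(o['tool_pos'][0]-v[0])+s*(o['tool_pos'][1]-v[1]), -s*(o['tool_pos'][0]-v[0])+c*(o['tool_pos'][1]-v[1]))
# holder rear corners, underside z = tcp - .044+..
for z in (.2,.205):
  L,R=onz(p,b(212,398),z,T),onz(p,b(645,396),z,T); d=R-L
  print("holder rear",z,np.linalg.norm(d),np.degrees(np.arctan2(d[1],d[0]))-90,Ttool(o)[:3,:3].T@((L+R)/2-o['tool_pos']))
for n in("scene","side"):
  P=vision.snapshot(n)
  print(n,proj(P,world(v,q,.012)).round(1).tolist()); cv2.imwrite(f"pics/{n}2.png",P["color"][:,:,::-1])
E
```

```text
[ 0.55370623 -0.00390865] -14.188221009688057 [-0.26 -0.01  0.4  -0.34  0.11  0.34 -0.28  0.14]
brass in mouth [-0.0009 -0.0163] far-ish [ 0.0759 -0.0095]
alu in mouth [-0.0005  0.0282] far-ish [0.0765 0.021 ]
strip [-0.0745 -0.0081] [-0.0743  0.0197] [ 0.0789 -0.0075] [0.0794 0.0194]
tool loc 0.07409990714947083 0.005851259417207709
holder rear 0.2 0.04936999016266712 -14.958693774807188 [ 0.0349961  -0.00047369  0.04480411]
holder rear 0.205 0.04804200350769246 -14.958693774807244 [ 0.03616693 -0.00047521  0.03980428]
scene [[333.4, 189.9], [367.8, 208.4], [284.6, 226.0], [319.9, 247.9]]
side [[372.8, 232.9], [342.6, 261.8], [307.2, 199.7], [275.4, 224.2]]
```

View pics/side2.png

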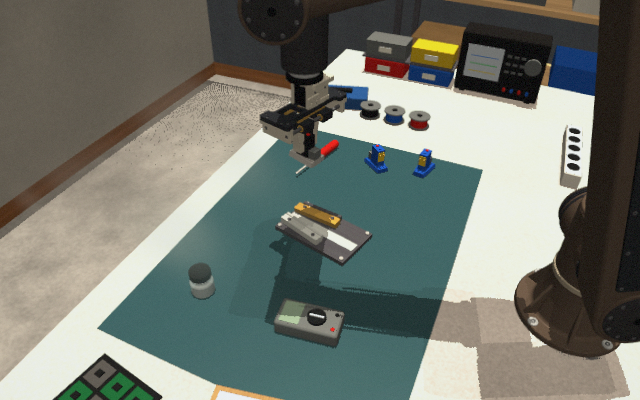

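```bash
python3 -m handwheel '[[[0,0,0,-0.013,1],[0.028,0,0,0,1],[0.03,0,0,0,1],[0.03,0.0005,0,0,1],[0.026,0,0,0,1],[0,0,0.03,0,1],[0,0,0.03,0,1],[0,0,0.03,0,1],[0,0,0.03,0,1],[0,0,0.02,0,1],[0,0,0.02,0,1],[0,0,0.016,0,1],[0,0,0.004,0,1],[0,0,0,0,1],[0,0,0,0,1]]]'
python3 - <<'E'
from h import *
p=vision.snapshot("wrist");q=vision.snapshot("side")
cv2.imwrite("pics/w6.png",np.hstack([cv2.resize(p["color"],(448,280)),cv2.resize(q["color"][180:290,260:400],(350,280),interpolation=2)])[:,:,::-1])
E
```

```text
clock: 11.7
tool_pos: [0.5178, 0.0131, 0.0653]
orientation: [180.0, 0.0, 165.7]
force: [-1.1, 1.2, -2.1]
opening: 0.0236
```

View pics/w6.png

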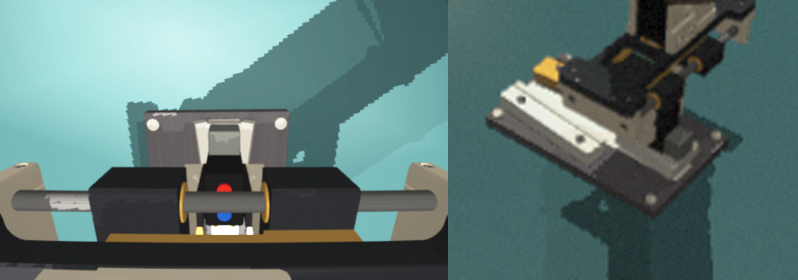

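```bash
python3 -m handwheel '[[[0,0,0.002,0,1],[0,0,0.002,0,1],[0,0,0.0015,0,1],[0,0,0,0,1],[0,0,0,0,1]]]'; python3 -m handwheel '[[[0,0,0.001,0,1],[0,0,0,0,1],[0,0,0,0,1]]]'
```

```text
clock: 12.22
tool_pos: [0.5172, 0.0131, 0.0591]
orientation: [-180.0, -0.0, 165.7]
force: [0.6, -0.2, -2.7]
opening: 0.0238
clock: 12.47
tool_pos: [0.5172, 0.0131, 0.058]
orientation: [-180.0, -0.0, 165.7]
force: [0.3, 0.0, -2.7]
opening: 0.0238
```

```bash
python3 -m handwheel '[[[0,0,0.001,0,1],[0,0,0,0,1],[0,0,0,0,1]]]'; python3 -m handwheel '[[[0,0,0.001,0,1],[0,0,0,0,1],[0,0,0,0,1]]]'
```

```text
clock: 12.72
tool_pos: [0.5174, 0.0131, 0.0574]
orientation: [180.0, 0.0, 165.7]
force: [-1.7, 0.2, 1.7]
opening: 0.0241
clock: 12.97
tool_pos: [0.5175, 0.0132, 0.0573]
orientation: [180.0, 0.0, 165.7]
force: [-5.8, 1.4, 13.9]
opening: 0.0234
```

```bash
python3 -m handwheel '[[[0,0,-0.0015,0,1],[0,0,0,0,0.5],[0,0,0,0,0.5],[0,0,0,0,0.5],[0,0,0,0,0.5],[0,0,0,0,0.5],[0.005,0,0,0,0.5],[0.015,0,0,0,0.5],[0.02,0,0,0,0.5],[0.015,0,0,0,0.5],[0,0,0,0,0.5],[0,0,0,0,1],[0,0,0,0,1],[0,0,0,0,1],[0,0,0,0,1],[0,0,0,0,1],[0,0,0,0,1],[0,0,0,0,1]]]'
python3 - <<'E'
from h import *
p=vision.snapshot("wrist");q=vision.snapshot("side")
cv2.imwrite("pics/w7.png",np.hstack([cv2.resize(p["color"],(448,280)),cv2.resize(q["color"][180:290,260:400],(350,280),interpolation=2)])[:,:,::-1])
E
```

```text
clock: 14.47
tool_pos: [0.464, 0.0266, 0.0574]
orientation: [-180.0, -0.0, 165.6]
force: [0.3, 0.4, 1.3]
opening: 0.0032
```

View pics/w7.png

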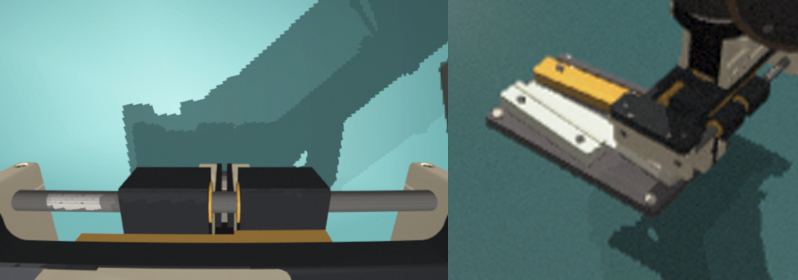

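```bash
python3 -m handwheel '[[[0,-0.001,0.004,0,1],[0,0,0.004,0,1],[-0.003,0,0,0,1],[-0.003,0,0,0,1],[-0.003,0,0,0,1],[-0.003,0,0,0,1],[-0.003,0,0,0,1],[-0.003,0,0,0,1],[0,0,0,0,1]]]'
python3 -c "
from h import *
q=vision.snapshot('side');r=vision.snapshot('scene')
cv2.imwrite('pics/s8.png',np.hstack([cv2.resize(r['color'][150:260,270:410],(400,314),interpolation=2),cv2.resize(q['color'][180:290,260:400],(400,314),interpolation=2)])[:,:,::-1])"
```

```text
clock: 15.32
tool_pos: [0.4818, 0.0212, 0.0495]
orientation: [180.0, 0.0, 165.7]
force: [-0.4, 0.4, -0.3]
opening: 0.0006
```

View pics/s8.png

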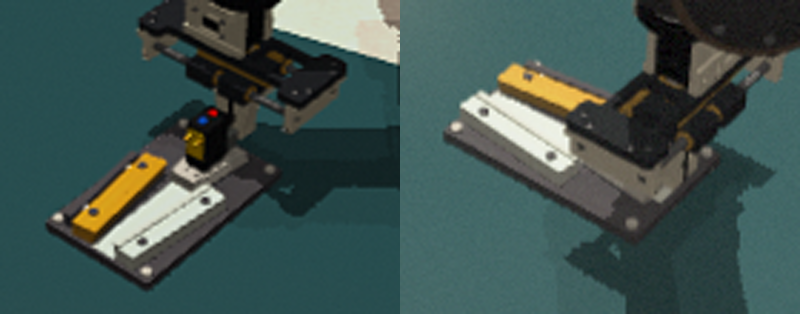

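```bash
python3 -m handwheel '[[[-0.004,0,0,0,1],[-0.004,0,0,0,1],[-0.004,0,0,0,1],[-0.004,0,0,0,1],[-0.004,0,0,0,1],[-0.004,0,0,0,1]]]'; python3 -m handwheel '[[[-0.003,0,0,0,1],[-0.003,0,0,0,1],[-0.003,0,0,0,1],[-0.003,0,0,0,1],[-0.003,0,0,0,1],[0,0,0,0,1]]]'
python3 -c "
from h import *
r=vision.snapshot('scene')
cv2.imwrite('pics/s9.png',cv2.resize(r['color'][150:260,270:410],(700,550),interpolation=2)[:,:,::-1])"
```

```text
clock: 15.92
tool_pos: [0.5048, 0.0152, 0.0496]
orientation: [-180.0, -0.0, 165.7]
force: [-3.6, 0.1, 2.1]
opening: 0.0003
clock: 16.42
tool_pos: [0.5198, 0.0116, 0.0496]
orientation: [180.0, 0.0, 165.7]
force: [0.2, -0.3, 0.3]
opening: 0.0004
```

View pics/s9.png

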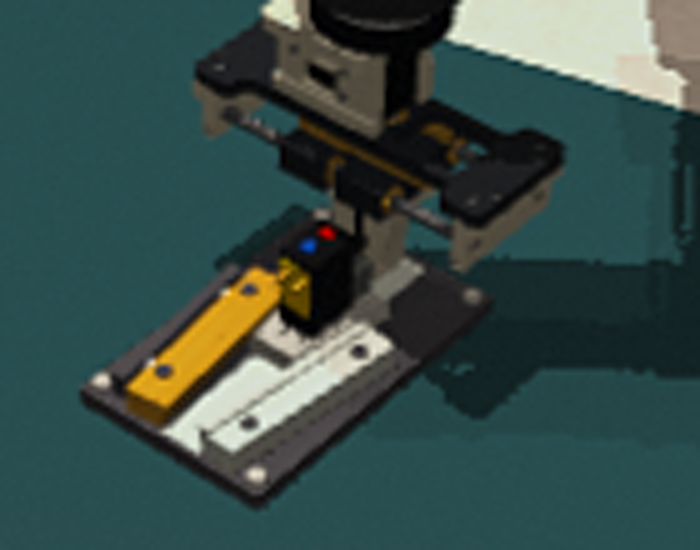

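```bash
python3 -m handwheel '[[[-0.003,0,0,0,1],[-0.003,0,0,0,1],[-0.003,0,0,0,1],[-0.003,0,0,0,1],[-0.003,0,0,0,1]]]'; python3 -m handwheel '[[[-0.002,0,0,0,1],[-0.002,0,0,0,1],[-0.002,0,0,0,1],[-0.002,0,0,0,1]]]';  python3 -m handwheel '[[[-0.002,0,0,0,1],[-0.002,0,0,0,1],[-0.002,0,0,0,1]]]'
```

```text
clock: 16.88
tool_pos: [0.5337, 0.0078, 0.0496]
orientation: [-180.0, -0.0, 165.7]
force: [-3.1, 0.7, 1.8]
opening: 0.0002
clock: 17.22
tool_pos: [0.5413, 0.0059, 0.0495]
orientation: [-180.0, -0.0, 165.7]
force: [-2.2, 1.3, 0.9]
opening: 0.0003
clock: 17.47
tool_pos: [0.5472, 0.0044, 0.0495]
orientation: [180.0, -0.0, 165.7]
force: [-2.2, 1.0, 1.0]
opening: 0.0003
```

```bash
python3 -m handwheel '[[[-0.0015,0,0,0,1],[-0.0015,0,0,0,1],[-0.0015,0,0,0,1]]]'; python3 -m handwheel '[[[-0.0015,0,0,0,1],[-0.0015,0,0,0,1]]]';  python3 -m handwheel '[[[-0.0015,0,0,0,1],[-0.0015,0,0,0,1]]]'
```

```text
clock: 17.72
tool_pos: [0.5515, 0.0033, 0.0496]
orientation: [-180.0, -0.0, 165.7]
force: [-2.7, 1.1, 1.1]
opening: 0.0003
clock: 17.88
tool_pos: [0.5544, 0.0026, 0.0495]
orientation: [-180.0, -0.0, 165.7]
force: [-2.8, 1.3, 1.5]
opening: 0.0005
clock: 18.05
tool_pos: [0.5573, 0.0018, 0.0495]
orientation: [-180.0, -0.0, 165.7]
force: [-2.8, 1.5, 1.3]
opening: 0.0005
```

```bash
python3 -c "
from h import *
r=vision.snapshot('scene')
cv2.imwrite('pics/s10.png',cv2.resize(r['color'][150:260,270:410],(700,550),interpolation=2)[:,:,::-1])"
```

View pics/s10.png

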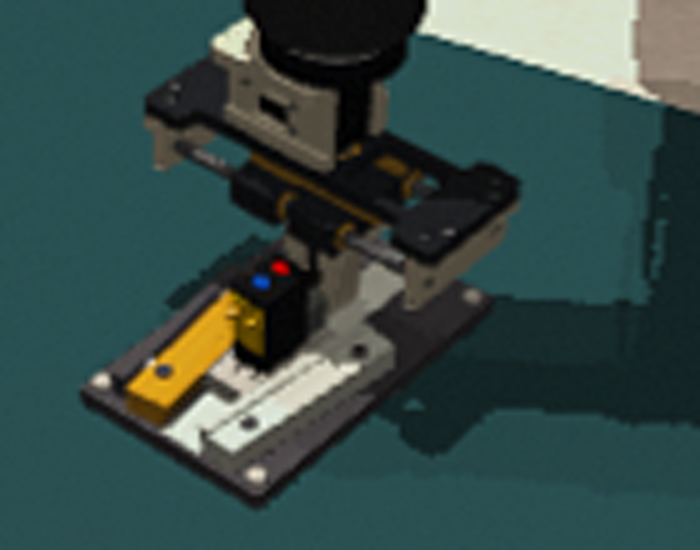

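```bash
python3 -m handwheel '[[[-0.0015,0,0,0,1],[-0.0015,0,0,0,1]]]'; python3 -m handwheel '[[[-0.0015,0,0,0,1],[-0.0015,0,0,0,1]]]';  python3 -m handwheel '[[[-0.001,0,0,0,1],[-0.001,0,0,0,1]]]'
```

```text
clock: 18.27
tool_pos: [0.56, 0.0012, 0.0495]
orientation: [180.0, -0.0, 165.7]
force: [-3.6, 4.3, 2.4]
opening: 0.0008
clock: 18.43
tool_pos: [0.5627, 0.0007, 0.0495]
orientation: [180.0, -0.0, 165.7]
force: [-6.0, 5.1, 4.3]
opening: 0.0005
clock: 18.6
tool_pos: [0.5635, 0.0003, 0.0494]
orientation: [-180.0, -0.2, 165.6]
force: [-11.7, 7.9, 7.4]
opening: 0.0005
```

```bash
python3 -m handwheel '[[[0.003,0.001,0,0,1],[0.001,0,0,0,1],[0,0,0,0,1]]]'; python3 -m handwheel '[[[-0.002,0,0,0,1],[-0.0015,0,0,0,1],[0,0,0,0,1]]]';  python3 -m handwheel '[[[-0.0005,0.0005,0,0,1],[-0.0005,0.0005,0,0,1],[0,0,0,0,1]]]'
```

```text
clock: 18.85
tool_pos: [0.5619, 0.0019, 0.0498]
orientation: [180.0, 0.1, 165.7]
force: [0.3, -0.2, -0.6]
opening: 0.0005
clock: 19.1
tool_pos: [0.5636, 0.0009, 0.0493]
orientation: [-180.0, -0.1, 165.6]
force: [-6.4, 3.2, 3.7]
opening: 0.0001
clock: 19.35
tool_pos: [0.5637, 0.0011, 0.0491]
orientation: [-179.9, -0.2, 165.6]
force: [-8.1, 1.1, 6.6]
opening: 0.0006
```

```bash
python3 -m handwheel '[[[-0.001,0.0002,0,0,1],[0,0,0,0,1],[0,0,0,0,1]]]'; python3 -m handwheel '[[[-0.001,0.0002,0,0,1],[0,0,0,0,1],[0,0,0,0,1]]]'
python3 -c "
from h import *
r=vision.snapshot('scene');q=vision.snapshot('side')
cv2.imwrite('pics/s11.png',np.hstack([cv2.resize(r['color'][180:250,275:355],(400,350),interpolation=2),cv2.resize(q['color'][180:250,270:350],(400,350),interpolation=2)])[:,:,::-1])"
```

```text
clock: 19.6
tool_pos: [0.5638, 0.001, 0.049]
orientation: [-179.9, -0.3, 165.6]
force: [-11.7, 3.7, 9.0]
opening: 0.0003
clock: 19.85
tool_pos: [0.5638, 0.001, 0.0489]
orientation: [-179.8, -0.4, 165.6]
force: [-15.1, 5.8, 12.0]
opening: 0.0006
```

View pics/s11.png

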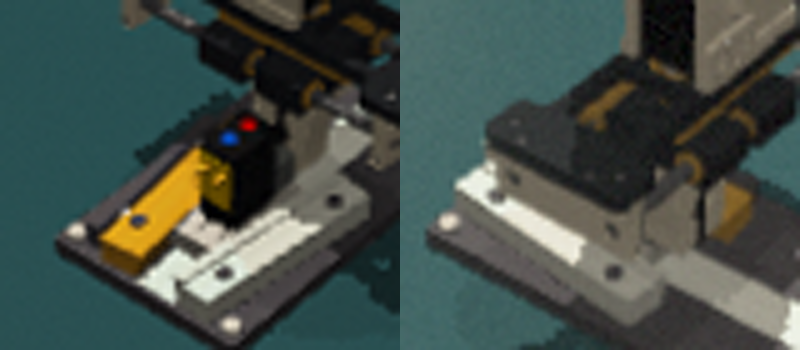

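The force is rising without any advance, and there is an upward component too. I'll back off, lift and look at how the foot sits.

```bash
python3 -m handwheel '[[[0.005,0,0,0,1],[0.004,0,0,0,1],[0,0,-0.03,0,1],[0,0,-0.03,0,1],[0,0,-0.03,0,1],[0,0,-0.03,0,1],[0,0,-0.03,0,1],[0,0,0,0,1],[0,0,0,0,1]]]'
python3 - <<'E'
from h import *
p,T,o=wrist(); print(o["tool_pos"],o["orientation"],o["force"])
cv2.imwrite("pics/w12.png",p["color"][:,:,::-1])
cv2.imwrite("pics/w12a.png",cv2.resize(p["color"][110:270,220:420],(800,640),interpolation=cv2.INTER_CUBIC)[:600,:,::-1])
E
```

```text
clock: 20.7
tool_pos: [0.5608, 0.0041, 0.2019]
orientation: [179.8, 0.3, 165.7]
force: [-1.2, 0.2, -1.0]
opening: 0.0002
[0.56081997 0.00408908 0.20187021] [179.84002531   0.27559488 165.66470384] [-1.2084144   0.16278496 -1.01603988]
```

View pics/w12.png

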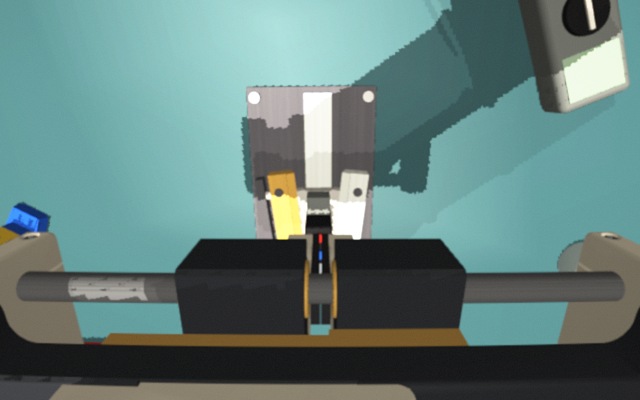

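View pics/w12a.png

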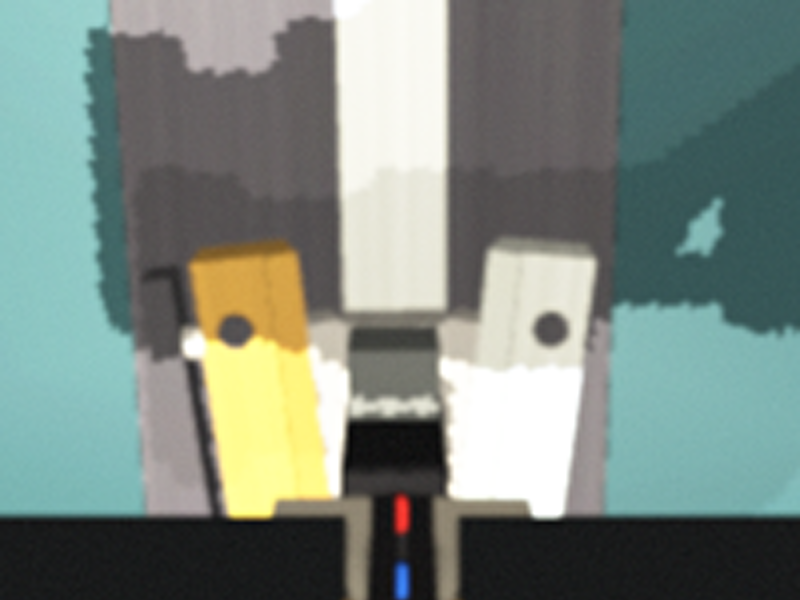

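Seen from above (ledge at column 319, rows 192–215), the foot sits straight, with both flanks against the jaws and its rear end about 18 mm inside the mouth. So it is in the wedge and holding by friction. I'll go back down and push on to about 20 N.

```bash
python3 -m handwheel '[[[0.003,-0.0005,0.03,0,1],[0,0,0.03,0,1],[0,0,0.03,0,1],[0,0,0.03,0,1],[0,0,0.02,0,1],[0,0,0.01,0,1],[0,0,0,0,1],[0,0,0,0,1]]]'
python3 -m handwheel '[[[-0.002,0,0,0,1],[-0.002,0,0,0,1],[-0.002,0,0,0,1],[0,0,0,0,1]]]'
```

```text
clock: 21.42
tool_pos: [0.5561, 0.0039, 0.0491]
orientation: [-179.9, -0.1, 165.7]
force: [1.0, 0.1, 0.9]
opening: 0.0004
clock: 21.75
tool_pos: [0.5632, 0.0027, 0.0506]
orientation: [179.9, 0.1, 165.7]
force: [-0.3, 0.4, -0.0]
opening: 0.0007
```

```bash
python3 -m handwheel '[[[-0.001,0,0,0,1],[-0.001,0,0,0,1],[0,0,0,0,1],[0,0,0,0,1]]]'; python3 -m handwheel '[[[-0.001,0,0,0,1],[0,0,0,0,1],[0,0,0,0,1]]]';python3 -m handwheel '[[[-0.001,0,0,0,1],[0,0,0,0,1],[0,0,0,0,1]]]'
```

```text
clock: 22.08
tool_pos: [0.5638, 0.002, 0.0496]
orientation: [-180.0, -0.0, 165.7]
force: [-1.5, 1.0, 1.3]
opening: 0.0002
clock: 22.33
tool_pos: [0.5638, 0.0018, 0.0494]
orientation: [-180.0, -0.1, 165.7]
force: [-4.2, 2.3, 2.9]
opening: 0.0005
clock: 22.58
tool_pos: [0.5639, 0.0017, 0.0492]
orientation: [-179.9, -0.2, 165.6]
force: [-8.5, 5.5, 6.1]
opening: 0.0006
```

```bash
python3 -m handwheel '[[[-0.001,0.0006,0,0,1],[0,0,0,0,1],[0,0,0,0,1]]]'; python3 -m handwheel '[[[-0.001,0.0005,-0.0005,0,1],[0,0,0,0,1],[0,0,0,0,1]]]';python3 -m handwheel '[[[-0.001,0.0003,-0.0005,0,1],[0,0,0,0,1],[0,0,0,0,1]]]'
```

```text
clock: 22.83
tool_pos: [0.5639, 0.0017, 0.049]
orientation: [-179.9, -0.3, 165.6]
force: [-10.7, 4.9, 8.0]
opening: 0.0007
clock: 23.08
tool_pos: [0.564, 0.0017, 0.0491]
orientation: [-179.8, -0.4, 165.6]
force: [-12.1, 5.1, 7.6]
opening: 0.0005
clock: 23.33
tool_pos: [0.5641, 0.0016, 0.0491]
orientation: [-179.8, -0.5, 165.6]
force: [-14.4, 5.4, 6.1]
opening: 0.0002
```

```bash
python3 -m handwheel '[[[-0.0007,0.0003,-0.0005,0,1],[0,0,0,0,1],[0,0,0,0,1]]]'; python3 -m handwheel '[[[-0.0007,0.0002,-0.0003,0,1],[0,0,0,0,1],[0,0,0,0,1]]]'
```

```text
clock: 23.58
tool_pos: [0.5642, 0.0016, 0.0491]
orientation: [-179.8, -0.6, 165.6]
force: [-14.5, 5.3, 5.0]
opening: 0.0005
clock: 23.83
tool_pos: [0.5644, 0.0016, 0.0492]
orientation: [-179.8, -0.6, 165.6]
force: [-16.1, 6.2, 3.9]
opening: 0.0004
```

```bash
python3 -m handwheel '[[[-0.0007,0.0002,-0.0003,0,1],[0,0,0,0,1],[0,0,0,0,1]]]'; python3 -m handwheel '[[[-0.0007,0.0002,-0.0003,0,1],[0,0,0,0,1],[0,0,0,0,1]]]'
```

```text
clock: 24.08
tool_pos: [0.5645, 0.0015, 0.0492]
orientation: [-179.7, -0.7, 165.5]
force: [-17.9, 6.2, 3.0]
opening: 0.0004
clock: 24.33
tool_pos: [0.5647, 0.0015, 0.0492]
orientation: [-179.7, -0.7, 165.5]
force: [-18.3, 7.0, 3.8]
opening: 0.0005
```

```bash
python3 -m handwheel '[[[-0.0006,0.0002,0,0,1],[0,0,0,0,1],[0,0,0,0,1],[0,0,0,0,1]]]'; python3 -m handwheel '[[[0,0,0,0,1],[0,0,0,0,1]]]'
```

```text
clock: 24.67
tool_pos: [0.5648, 0.0015, 0.0492]
orientation: [-179.7, -0.8, 165.5]
force: [-20.2, 6.9, 4.0]
opening: 0.0007
clock: 24.83
tool_pos: [0.5648, 0.0014, 0.0492]
orientation: [-179.7, -0.8, 165.5]
force: [-19.1, 6.2, 4.5]
opening: 0.0006
```

About 20.5 N along the way, holding steady. Backing off and checking.

```bash
python3 -m handwheel '[[[0.003,0,0,0,1],[0.003,0,0,0,1],[0.004,0,0,0,1],[0.006,0,0,0,1],[0.008,0,0,0,1],[0,0,0,0,1],[0,0,-0.03,0,1],[0,0,-0.03,0,1],[0,0,-0.03,0,1],[0,0,-0.03,0,1],[0.02,0,-0.03,0,1],[0,0,0,0,1],[0,0,0,0,1]]]'
python3 - <<'E'
from h import *
p,T,o=wrist(); print(o["tool_pos"],o["orientation"],o["force"])
r=vision.snapshot('scene');q=vision.snapshot('side')
cv2.imwrite("pics/f1.png",cv2.resize(p["color"][110:260,220:420],(800,600),interpolation=cv2.INTER_CUBIC)[:,:,::-1])
cv2.imwrite('pics/f2.png',np.hstack([cv2.resize(r['color'][140:260,260:400],(400,343),interpolation=2),cv2.resize(q['color'][170:290,260:400],(400,343),interpolation=2)])[:,:,::-1])
E
```

```text
clock: 25.92
tool_pos: [0.5307, 0.0139, 0.2045]
orientation: [179.8, 0.3, 165.7]
force: [0.4, -0.2, 0.4]
opening: 0.0002
[0.53070992 0.01386519 0.20446055] [179.8195519    0.25131193 165.70365019] [ 0.3503093  -0.15701841  0.42654129]
```

View pics/f1.png

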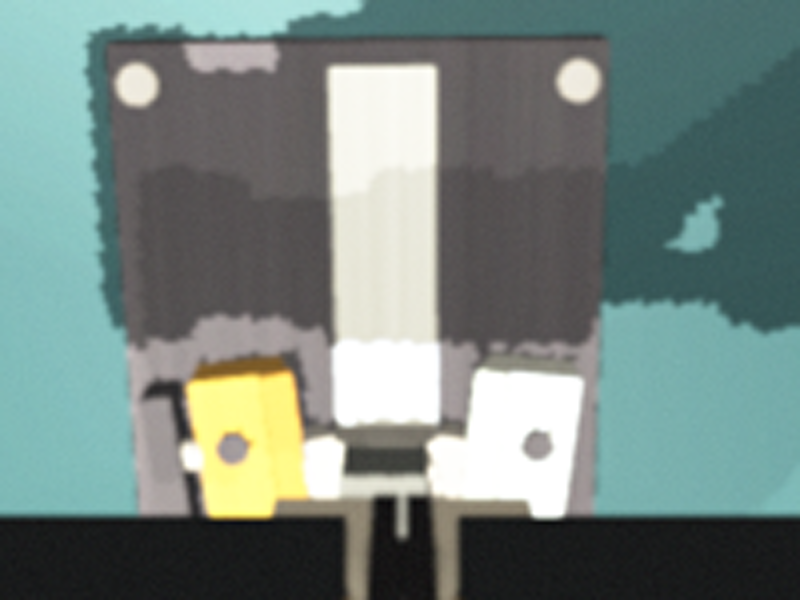

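View pics/f2.png

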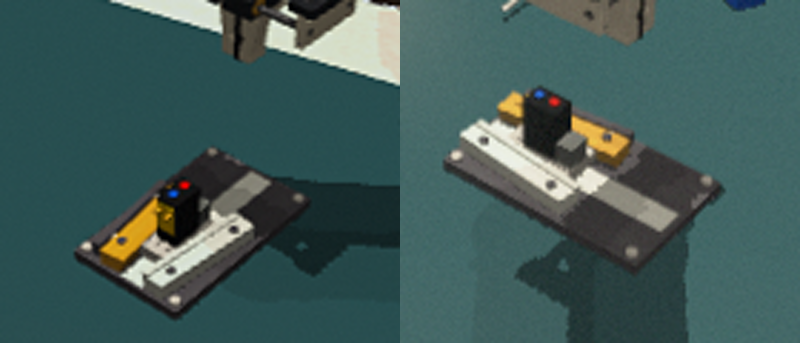

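```bash
python3 -c "
from plant import close_job
print(close_job())"
```

```text
the job is handed in; nothing more can be done
None
```

The black probe holder is wedged in the tapered way, narrow end leading, and the job was handed in at about 26 s with the gripper clear of everything.

**What I did:** I set the foot on the apron before the wide mouth, let go, then pushed it home from behind on the ledge with closed fingers. The final push held steady at about 20 N along the way (19 to 21 N), with no ramming.

**Last checks:**
- **Position:** After I backed off, the pictures showed the holder upright between both jaws, its rear end about 18 mm inside the mouth.
- **Staying wedged:** After backing off from an earlier push of about 16 N, the fingers met the ledge at the same place, so it had not sprung back. I did not repeat that test after the 20 N push.
- **Bystanders:** I touched none of the bystanders and neither blue look-alike, but I did not measure their positions again at the end.

**What went wrong or disagreed:**
- **First grasp missed:** I lifted before the fingers had finished closing. The holder had not moved, and the second try held.
- **First part of the push:** There was a side force of up to about 5 N, and the holder seemed to stop moving. I backed off, checked from above and moved the pusher sideways before finishing. About 2 N of side force remained in the final push.
- **Way position:** My first estimate, from the base plate's edges, was off because the way is not centred on the plate. I used the way's own centre line instead.

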